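Set a board stand on its folding leg and hold it upright

TASK

The circuit board stand on the blue mat leans back towards the robot, its red leg folded against its far face: push the leg down (it has a yellow pedal), past the centre of its spring, until it snaps out against its stop. Then push the frame up (its orange top bar is clear) until it stands upright with the leg's rubber foot pressing firmly on the base plate, and finish while still holding it there, because the heavy heat sink tips it back as soon as it is let go. Do not tip the frame over to the far side, and leave the spool, jar, parts bin and screwdriver where they are.

Things in the scene. Friction and masses are not known exactly. Their poses are not given: they have to be found in the camera images.
- base: Fixed base of the board stand. Origin: on the bench under the middle of the frame's hinge line. y runs along the hinge line, x points to the far side (away from the robot), where the leg stands, z up; turned about z up to 0.45 rad from the robot's axes. Two grey bearing blocks, 50 mm (y) by 16 mm (x), 30 mm high, centred at y = +118 and -118 mm.
- plate: Aluminium plate of the base, same origin and axes: 300 mm along y, from x = -80 to +120 mm, top 8 mm above the bench. The leg's foot comes to stand on it, on the far side of the hinge.
- frame: Tipping board frame: 216 mm wide (y), 16 mm thick (x), 165 mm high above its hinge, about 0.75 kg. Origin: middle of the hinge line, 22 mm above the bench. y along the hinge, x out of the far face, z up the frame (upright: as the base). Starts leaning 0.28 rad to the robot's side (base -x) on a stop. Swings freely on the hinge; let go, it falls back to the robot's side, even from upright.
- top_bar (a point): Centre of the frame's orange top bar: 216 mm along the frame's y, 18 mm thick (x), 20 mm tall; 155 mm up from the hinge. At the start it is 43 mm to the robot's side of the hinge and 171 mm above the bench, upright 177 mm. Clear on both faces and above. 1 to 3 N on it raises the frame; then the foot stops it and the force climbs steeply.
- heat_sink (a point): Centre of the finned heat sink on the robot-side face of the frame: 100 mm (y), 80 mm (z), standing 42 mm out from the frame's mid-plane. Its top is 33 mm below the underside of the top bar.
- leg (a joint): Angle of the red leg (rad): 0 = folded, level along the frame's far face; 1.75 = down at its stop. Sprung over centre at about 0.6: before it springs back up, past it it snaps down by itself and stays. Rod 115 mm long, 14 mm thick; at angle q it points along (0.343 sin q, cos q, -0.939 sin q) in the frame's axes, so it swings out from the frame as it goes down.
- leg_pivot (a point): Pivot of the leg on the far face, at frame x 22, y -70, z 103.8 mm. The leg turns about the frame direction (-0.939, 0, -0.343), right-handed for growing angle.
- pedal (a point): Point on the axis of the yellow pedal, a round bar 16 mm thick standing 50 mm out from the leg to the far side, level along base x at the start; the point is 32 mm out from the leg, 75 mm along it from the pivot. Starts 128 mm above the bench, open above. About 2 to 5 N down moves it. By leg angle 0.65 it is 33 mm lower, 24 mm further out (base x) and 27 mm towards base -y.
- foot: The black rubber ball, 24 mm across, at the end of the leg; origin at its centre. With the leg at its stop and the frame upright, it stands on the base plate 71 mm beyond the hinge line and keeps the frame from tipping further to the far side.
- spool_mid (a point): Bystander: centre of a grey solder spool, 52 mm across, 40 mm tall.
- jar_mid (a point): Bystander: centre of an amber jar with a black lid, 48 mm across, 55 mm tall.
- bin_mid (a point): Bystander: centre of a green open parts bin, 100 by 75 mm, 40 mm tall.
- driver_grip (a point): Bystander: the handle of a screwdriver 160 mm long lying on the bench.

How it is judged:
By the outcome, as a careful person would: the job done as asked, in the order asked, and still so for the second after the job is handed in, while the arm keeps its last pose, push and grip.
It also fails if it takes over 48 s, if anything falls off the work surface, if the arm or the gripper's body presses on something with over 40 N, if the wrist force passes 120 N, or if a joint passes its speed limit or range.

ROBOT

A 7-joint arm with a two-finger parallel gripper is mounted at the origin on the work surface. World frame = base frame: x ahead of the robot, y to its left, z up, the work surface at z = 0. Lengths are in mm, angles in rad, forces in N, time in s.
With the tool pointing down it reaches from about 425 to 875 mm from the base axis. Payload 4.7 kg.
Tool frame: the origin (TCP) lies at the very end of the fingers, on their centre line; the grasp point (between the pads) lies 19 mm behind it; z points along the fingers, x is the direction in which the jaws open and shut, and the axes are right-handed (so a half turn about z gives the same grasp; the last joint's range is limited). The gripper opens to 85 mm and grips with 20 to 120 N. Pads are 22 mm wide; open, the fingers measure 114 mm over their backs; the gripper's body (76 mm by 85 mm) begins 54 mm behind the grasp point. The pads swing forward as they close: fully open they stand 13 mm farther back than shut.
Start: joints at [-1.265, 0.321, -0.07, 1.45, 0.023, 1.371, -0.057], TCP at [187.018, 622.536, 206.949] pointing down, gripper open.
Joint ranges: [-2.86, 2.86], [-0.3, 2.09], [-1.38, 1.24], [0.06, 2.45], [-1.56, 4.7], [0.09, 2.05], [-2.69, 2.69]. Speed limits (rad/s): [2.57, 2.57, 3.14, 3.14, 3.14, 3.14, 3.14].

INTERFACE

Orientations are given as a unit quaternion [w, x, y, z].
In Python, from workcell import env gives the robot as it stands.
- The arm moves only by the tool servo_tool, never from a script. Its argument "plan" is a list of rows, each a list of 3 entries, a list of its own where there are three numbers: the finger opening in mm, from 0 to 85.4, then the shift along the tool's x, y, z in mm, then the turn about the tool's z in degrees. In form: [[claw, [tx, ty, tz], yaw], ...]. A call has 1 to 20 rows; each row shifts and turns the pose as measured when the row begins, along the tool's axes as they then stand; what a row does not reach is not made up. A row lasts 1/12 s, in which the tool goes at most 41.7 mm and 7.16 degrees, less where a joint would pass 70% of its speed; a pose out of reach is approached as far as the arm can. A call with a gripper value outside its range is refused whole. The fingers move at their own pace and stop on an object; "force" is the grip in N (left out, the last holds). Time passes only in rows, so rows that do not move let the fingers close. It gives the time, the measured TCP pose, the force and the opening at its end, in the units of the state.
- env.observe(): the state, without advancing time (a new reading comes with each control period).
- env.snapshot(name): name is "scene" or "top" or "wrist"; returns the picture (384x512x3 uint8, red, green, blue); there is no depth.
- env.get_calibration(name): a dict with "fx", "fy", "cx", "cy" (pixels), "R" (3x3) and "t" (3): a world point X has camera coordinates R X + t; the wrist camera has in their place "mount" (4x4, takes a point from camera to tool coordinates, whose origin is the TCP and whose axes are the tool frame's). Camera axes: x right, y down, z forward; pixel columns grow to the right and rows downward; lengths in mm; the calibration is good to about 2 mm. A picture is of the moment at which its call begins: read the wrist's pose just before it. get_calibration takes no time and is no camera call.
- env.hand_in(): hands the job in, once; it reports no verdict.
The state is a dict: "t": time; "joint_positions": joint angles; "qd": joint speeds; "effort": joint torques, N m; "tool_pos": TCP position; "orientation": TCP orientation; "contact_force": force on the tool from outside, world axes, zero at the start; "ft_torque": the same for the moment, N m; "gripper_width": finger opening in mm.
Only numpy, scipy, OpenCV 4.12 (cv2) and the standard library are available. Lean on these libraries where they do the work, as an engineer would, in place of code of your own. Each camera call takes 0.05 s, during which the arm holds its last target.

## Working session

There is one attempt and no reset: what is moved stays moved. The work goes in short steps, Python scripts to look and compute and a tool call to move; the robot and the scene stay as the last step left them, time stands still between calls to the robot, and variables do not carry over. Pictures are saved under pics/ and viewed, and the job is handed in when it is done.

Besides the shell and the picture viewer there is one more tool, called after "Call:" as name(argument=value, ...), one argument or row to a line, values as JSON. servo_tool: Moves the arm, as the interface text tells. Its arguments: {"type":"object","properties":{"plan":{"type":"array","items":{"type":"array"}},"force":{"type":"number"}},"required":["plan"]}

```bash
mkdir -p pics; ls
python3 - <<'E'
from workcell import env
import cv2
s=env.observe()
for k,v in s.items(): print(k,v)
for n in ["scene","top"]:
    cv2.imwrite(f"pics/{n}0.png",env.snapshot(n)[:,:,::-1]); c=env.get_calibration(n); print(n,c)
print(env.get_calibration("wrist"))
E
```

```text
pics
t 0.0
joint_positions [-1.26487308  0.32181384 -0.07008252  1.45164969  0.02258138  1.37076625
 -0.05689922]
qd [-0.0013389  -0.00054493  0.00212186  0.00042576  0.00099354 -0.00075489
 -0.00145529]
effort [ 2.92744435e-04 -4.93582463e+01 -3.81882414e-01 -3.14337230e+01
  1.30537603e-02  1.14419509e-02  1.60195526e-05]
tool_pos [186.88612538 621.96872556 205.84215297]
orientation [ 5.82964314e-04  8.02394495e-01  5.96793280e-01 -7.18408508e-04]
contact_force [-0.26695381 -0.93320497 -0.65828823]
ft_torque [ 0.01359031 -0.00476325  0.00819235]
gripper_width 85.27591464907273
scene {'fx': 358.6236025360974, 'fy': 358.6236025360974, 'cx': 254.32175707883857, 'cy': 187.13787024391146, 'R': array([[ 0.1066616 ,  0.99427411, -0.00650342],
       [ 0.83331718, -0.09295908, -0.544923  ],
       [-0.54240739,  0.05270295, -0.83846087]]), 't': array([ -44.55838736, -391.88870724, 1365.75360683])}
top {'fx': 447.81430765272273, 'fy': 447.81430765272273, 'cx': 250.1628011381833, 'cy': 190.7879847874076, 'R': array([[ 0.0053074 , -0.9999799 ,  0.00346756],
       [-0.9869887 , -0.00579564, -0.16068514],
       [ 0.16070201, -0.00256962, -0.98699963]]), 't': array([  -6.51800792,  587.25236227, 1224.62414931])}
{'fx': 300.68285079421787, 'fy': 300.68285079421787, 'cx': 255.2213826123963, 'cy': 191.08808778842484, 'mount': array([[ 9.99999426e-01,  6.05662132e-05, -1.06951567e-03,
         2.82206506e-02],
       [ 2.30022756e-04,  9.62971137e-01,  2.69604407e-01,
        -6.84435385e+01],
       [ 1.04624164e-03, -2.69604499e-01,  9.62970571e-01,
        -1.66649212e+02],
       [ 0.00000000e+00,  0.00000000e+00,  0.00000000e+00,
         1.00000000e+00]])}
```

View pics/scene0.png

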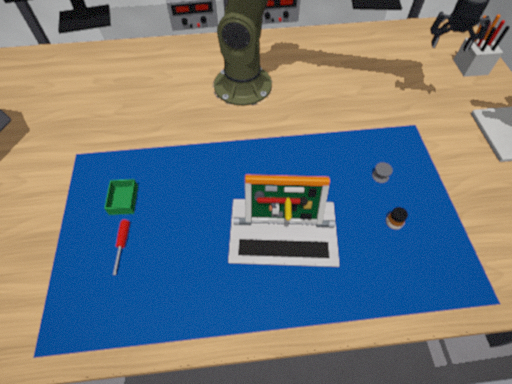

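View pics/top0.png

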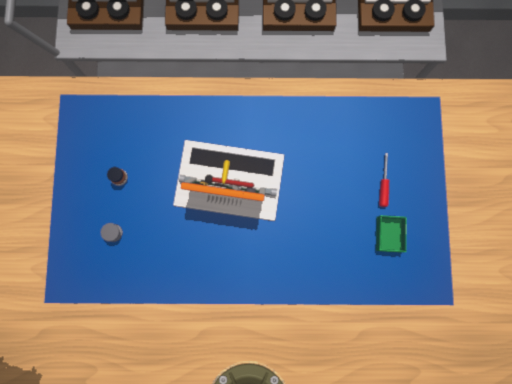

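Run:
```python
import cv2,numpy as np
t=cv2.imread("pics/top0.png"); cv2.imwrite("pics/topc.png",cv2.resize(t[130:230,165:295],None,fx=6,fy=6,interpolation=cv2.INTER_CUBIC))
s=cv2.imread("pics/scene0.png"); cv2.imwrite("pics/scenec.png",cv2.resize(s[165:275,220:350],None,fx=5.4,fy=5.4,interpolation=cv2.INTER_CUBIC))
```

```text
(no output)
```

View pics/topc.png

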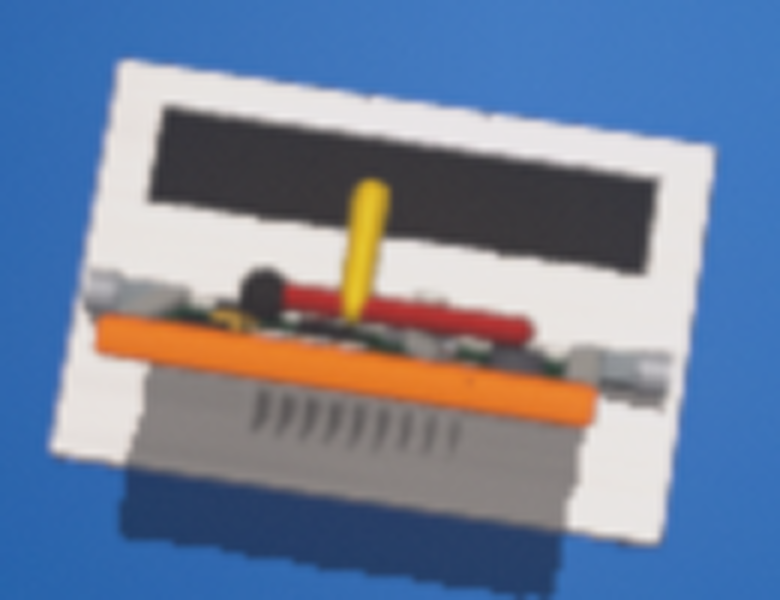

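View pics/scenec.png

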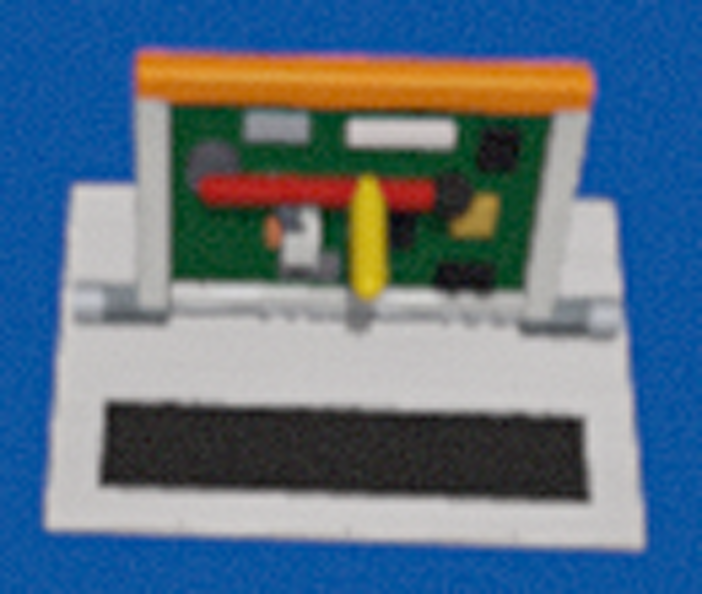

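```bash
cat > h.py <<'E'
import numpy as np
from scipy.spatial.transform import Rotation as Ro
def proj(c,X):
    p=X@np.array(c["R"]).T+c["t"]; return np.c_[c["fx"]*p[:,0]/p[:,2]+c["cx"],c["fy"]*p[:,1]/p[:,2]+c["cy"]]
def frame_pts(P,lean):
    c,s=np.cos(lean),np.sin(lean); P=np.atleast_2d(P)   # lean>0: towards -x
    x=P[:,0]*c-P[:,2]*s; z=P[:,0]*s+P[:,2]*c
    return np.c_[x,P[:,1],z+22]
def b2w(B,p):
    c,s=np.cos(p[2]),np.sin(p[2]); B=np.atleast_2d(B)
    return np.c_[p[0]+B[:,0]*c-B[:,1]*s,p[1]+B[:,0]*s+B[:,1]*c,B[:,2]]
E
python3 - <<'E'
from h import *
from workcell import env
from scipy.optimize import least_squares
B=np.array([[120,150,8],[120,-150,8],[-80,-150,8],[-80,150,8]],float)
ut=np.array([[118,60],[717,147],[662,545],[50,455]])/6+[165,130]-.42
us=np.array([[645,548],[45,530],[72,185],[615,203]])/5.4+[220,165]-.41
ct,cs=env.get_calibration("top"),env.get_calibration("scene")
def f(p,w=(1,1)): return np.r_[w[0]*(proj(ct,b2w(B,p))-ut).ravel(),w[1]*(proj(cs,b2w(B,p))-us).ravel()]
for w in [(1,1),(1,0),(0,1)]:
    r=least_squares(f,[600,50,-.1],args=(w,)); print(r.x,np.round(r.fun,1))
p=least_squares(f,[600,50,-.1]).x
tb=b2w(frame_pts([[0,108,165],[0,-108,165],[22,-70,103.8]],.28),p)
print("topbar ends/pivot",tb.round(), (proj(ct,tb)-[165,130]+.42)*6)
print((proj(cs,tb)-[220,165]+.41)*5.4)
ped=b2w(frame_pts([22,5,103.8],.28)+[[0,0,0],[32,0,0],[50,0,0]],p)
print("pedal",ped,(proj(ct,ped)-[165,130]+.42)*6,(proj(cs,ped)-[220,165]+.41)*5.4)
s=env.observe();print(Ro.from_quat(s["orientation"],scalar_first=True).as_matrix().round(3))
E
```

```text
[ 6.09221913e+02  6.22635986e+01 -1.42915232e-01] [ 0.2 -0.6 -0.1 -0.6 -0.3 -0.5 -0.2 -0.7  0.2 -0.6 -0.2 -0.9 -0.1 -0.2
 -0.5 -0.8]
[ 6.07318783e+02  6.19335369e+01 -1.40564682e-01] [ 0.2  0.1 -0.  -0.1 -0.1  0.  -0.1  0.  -0.  -0.  -0.  -0.  -0.  -0.
 -0.  -0. ]
[ 6.11208916e+02  6.24426713e+01 -1.45219165e-01] [ 0.  -0.  -0.  -0.  -0.  -0.  -0.  -0.   0.3  0.2 -0.2 -0.3  0.1  0.2
 -0.2 -0.1]
topbar ends/pivot [[579. 176. 181.]
 [549. -38. 181.]
 [592.  -6. 128.]] [[ 92.51374147 332.54441309]
 [596.75580905 407.24654747]
 [520.28283011 328.21064261]]
[[593.74782783  71.21139075]
 [134.34976522  59.31134308]
 [211.96702112 188.18324189]]
pedal [[602.46845827  68.28689553 127.83737877]
 [634.1422179   63.72916027 127.83737877]
 [651.9587077   61.16543418 127.83737877]] [[353.50392384 303.58923472]
 [364.76360676 233.93316261]
 [371.05521221 195.01123858]] [[367.18808414 192.45922337]
 [368.1641013  250.37711308]
 [368.72956571 283.93236844]]
[[ 0.288  0.958 -0.   ]
 [ 0.958 -0.288 -0.002]
 [-0.002  0.    -1.   ]]
```

```bash
cat >> h.py <<'E'
P0=np.array([609.2,62.3,-.143])
n=np.array([-.939,0,-.343]); n/=np.linalg.norm(n)
d0=np.array([np.cos(.28),0,-np.sin(.28)])
def pedal(q,s,lean=.28):
    R=Ro.from_rotvec(n*q); a=np.array([22,-70,103.8])
    return frame_pts(a+R.apply(np.array([0,75,0])+d0*s),lean)
def w2b(X,p=P0):
    c,s=np.cos(p[2]),np.sin(p[2]);d=np.atleast_2d(X)-[p[0],p[1],0]
    return np.c_[d[:,0]*c+d[:,1]*s,-d[:,0]*s+d[:,1]*c,d[:,2]]
def st():
    from workcell import env
    o=env.observe();R=Ro.from_quat(o["orientation"],scalar_first=True).as_matrix()
    print("t",round(o["t"],2),"base",w2b(o["tool_pos"]).round(1),"F",np.round(o["contact_force"],1),"w",round(o["gripper_width"],1),
     "yaw err deg (turn tool z)",round(np.degrees(np.arctan2(R[1,0],R[0,0])-(P0[2]+np.pi/2)),2),"z",R[:,2].round(3))
    return o,R
def totool(B):  # tool-frame shift to base point
    o,R=st(); d=b2w(np.array(B,float),P0)[0]-o["tool_pos"]; print("tool shift",(R.T@d).round(1))
E
python3 - <<'E'
from h import *
for q in [0,.2,.4,.65,.8,1,1.75]:
    print(q,pedal(q,0).round(0),pedal(q,32).round(0),pedal(q,50).round(0))
totool([28,5,220])
E
```

```text
0 [[ -8.   5. 128.]] [[ 24.   5. 128.]] [[ 42.   5. 128.]]
0.2 [[  1.   4. 116.]] [[ 33.  -0. 116.]] [[ 51.  -2. 116.]]
0.4 [[ 10.  -1. 104.]] [[ 41.  -8. 105.]] [[ 58. -12. 106.]]
0.65 [[ 19. -10.  91.]] [[ 49. -22.  94.]] [[ 66. -28.  96.]]
0.8 [[ 24. -18.  84.]] [[ 53. -31.  89.]] [[ 69. -39.  92.]]
1 [[ 30. -29.  77.]] [[ 57. -45.  84.]] [[ 72. -54.  88.]]
1.75 [[ 36. -83.  68.]] [[  55. -102.   86.]] [[  65. -112.   96.]]
t 0.1 base [[-497.8  493.8  205.9]] F [ 0.8  0.3 -0. ] w 85.5 yaw err deg (turn tool z) -8.52 z [-0.    -0.002 -1.   ]
tool shift [-405.5  592.4  -13.3]
```

Call:
servo_tool(
  plan=[
    [0,[0,0,-10],-4.5],
    [0,[0,0,-10],-4],
    [0,[-27,29,0],0],
    [0,[-27,29,0],0],
    [0,[-27,29,0],0],
    [0,[-27,29,0],0],
    [0,[-27,29,0],0],
    [0,[-27,29,0],0],
    [0,[-27,29,0],0],
    [0,[-27,29,0],0],
    [0,[-27,29,0],0],
    [0,[-27,29,0],0],
    [0,[-27,29,0],0],
    [0,[-27,29,0],0],
  ],
  force=20,
)

```text
t: 1.27
tool_pos: [489.9, 246.1, 217.6]
orientation: [-0.001, 0.746, 0.666, -0.007]
contact_force: [0.8, 0.6, -0.2]
gripper_width: 0.0
```

```bash
python3 -c "
from h import *
totool([28,5,225])"
```

```text
t 1.27 base [[-144.3  164.9  217.6]] F [ 0.8  0.6 -0.2] w 0.0 yaw err deg (turn tool z) 1.78 z [-0.012 -0.008 -1.   ]
tool shift [-165.2  167.1   -7.8]
```

Call:
servo_tool(
  plan=[
    [0,[-28,28,-2],1.8],
    [0,[-28,28,-2],0],
    [0,[-28,28,-2],0],
    [0,[-28,28,-2],0],
    [0,[-20,20,0],0],
    [0,[-10,10,0],0],
    [0,[0,0,0],0],
  ],
)

```text
t: 1.85
tool_pos: [618.0, 63.9, 222.9]
orientation: [0.001, 0.761, 0.648, -0.01]
contact_force: [-0.8, 0.4, 0.2]
gripper_width: 0.4
```

```bash
python3 -c "
from h import *
totool([30,5,200])"
```

```text
t 1.85 base [[  8.5   2.8 222.9]] F [-0.8  0.4  0.2] w 0.4 yaw err deg (turn tool z) -0.95 z [-0.014 -0.016 -1.   ]
tool shift [ 2.9 21.7 22.6]
```

Call:
servo_tool(
  plan=[
    [0,[3,22,0],-1],
    [0,[0,3,15],0],
    [0,[0,0,25],0],
    [0,[0,0,25],0],
    [0,[0,0,0],0],
  ],
)

```text
t: 2.27
tool_pos: [640.7, 64.6, 153.2]
orientation: [-0.001, 0.755, 0.655, -0.011]
contact_force: [-1.7, -0.2, -0.5]
gripper_width: 0.3
```

```bash
python3 -c "
from h import *
totool([28,5,140])
from workcell import env
import cv2
cv2.imwrite('pics/s1.png',cv2.resize(env.snapshot('scene')[110:290,170:400,::-1],None,fx=3,fy=3))
cv2.imwrite('pics/w1.png',env.snapshot('wrist')[:,:,::-1])"
```

```text
t 2.27 base [[ 30.9   6.8 153.2]] F [-1.7 -0.2 -0.5] w 0.3 yaw err deg (turn tool z) 0.08 z [-0.017 -0.013 -1.   ]
tool shift [-1.6 -2.7 13.3]
```

View pics/s1.png

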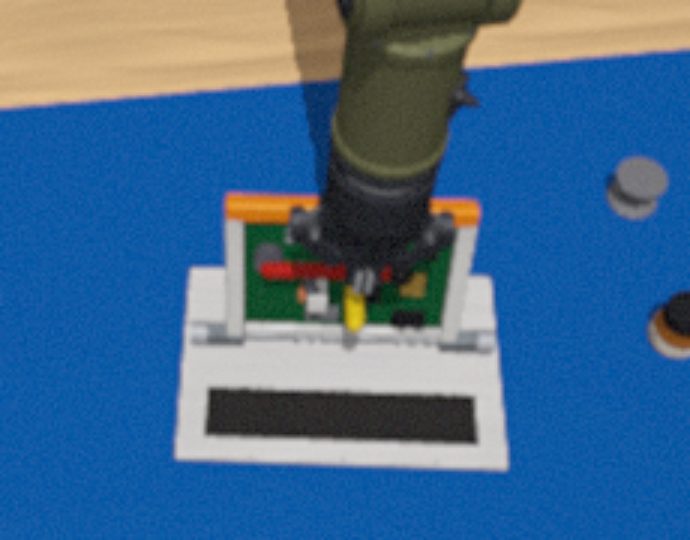

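View pics/w1.png

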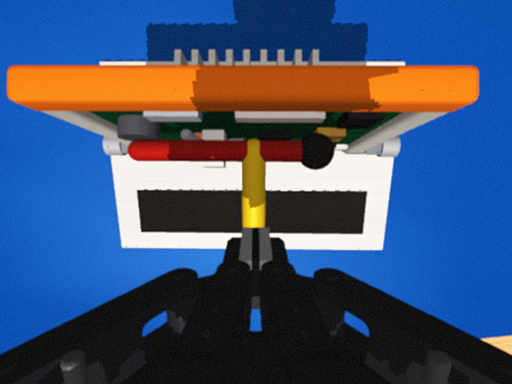

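Call:
servo_tool(
  plan=[
    [0,[-2,-1,10],0],
    [0,[0,0,6],0],
    [0,[0,1,5],0],
    [0,[-1,2,5],0],
    [0,[-2,3,5],0],
  ],
)

```text
t: 2.78
tool_pos: [650.2, 62.1, 131.8]
orientation: [0.003, 0.754, 0.657, -0.003]
contact_force: [-0.8, -0.6, -0.1]
gripper_width: 0.1
```

```bash
python3 -c "
from h import *
totool([40,-5,117])"
```

```text
t 2.78 base [[ 40.6   5.7 131.8]] F [-0.8 -0.6 -0.1] w 0.1 yaw err deg (turn tool z) 0.32 z [-0.001 -0.008 -1.   ]
tool shift [-10.5  -0.7  14.9]
```

```bash
python3 -c "
from workcell import env
import cv2
cv2.imwrite('pics/s2.png',cv2.resize(env.snapshot('scene')[160:280,220:350,::-1],None,fx=5,fy=5))
cv2.imwrite('pics/w2.png',env.snapshot('wrist')[:,:,::-1])"
```

```text
(no output)
```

View pics/s2.png

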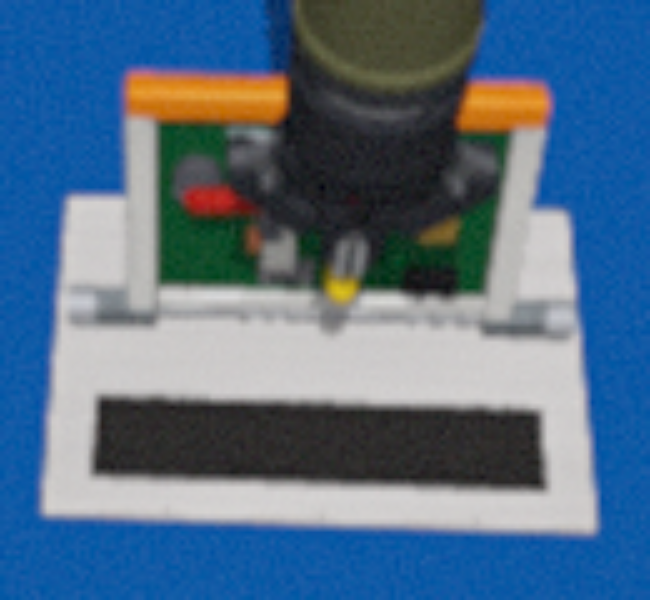

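View pics/w2.png

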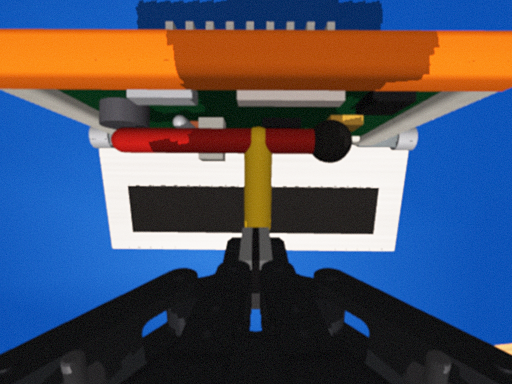

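Call:
servo_tool(
  plan=[
    [0,[0,-4,-8],0],
    [0,[0,-10,-2],0],
    [0,[0,0,0],0],
    [0,[0,0,0],0],
  ],
)

```text
t: 3.22
tool_pos: [635.1, 62.4, 142.5]
orientation: [0.003, 0.755, 0.656, -0.004]
contact_force: [-0.6, 0.4, -0.3]
gripper_width: 0.0
```

```bash
python3 -c "
from h import *
totool([26,5,132])"
```

```text
t 3.22 base [[ 25.6   3.8 142.5]] F [-0.6  0.4 -0.3] w 0.0 yaw err deg (turn tool z) 0.16 z [-0.002 -0.01  -1.   ]
tool shift [ 1.3  0.4 10.5]
```

Call:
servo_tool(
  plan=[
    [0,[1,0,6],0],
    [0,[0,0,5],0],
    [0,[0,1,5],0],
  ],
)

```text
t: 3.47
tool_pos: [637.1, 63.9, 127.8]
orientation: [0.004, 0.755, 0.656, -0.002]
contact_force: [-0.2, -0.6, 0.4]
gripper_width: -0.2
```

```bash
python3 -c "
from h import *
totool([33,1,118])"
```

```text
t 3.47 base [[ 27.4   5.5 127.8]] F [-0.2 -0.6  0.4] w -0.2 yaw err deg (turn tool z) 0.2 z [ 0.002 -0.008 -1.   ]
tool shift [-4.5  5.6  9.8]
```

```bash
python3 -c "
from workcell import env
import cv2
cv2.imwrite('pics/s3.png',cv2.resize(env.snapshot('scene')[160:280,220:350,::-1],None,fx=5,fy=5))
cv2.imwrite('pics/w3.png',env.snapshot('wrist')[:,:,::-1]);from h import *;st()"
```

```text
t 3.57 base [[ 26.6   5.3 126.5]] F [ 0.1 -0.6 -0.5] w 0.1 yaw err deg (turn tool z) 0.19 z [-0.    -0.009 -1.   ]
```

View pics/s3.png

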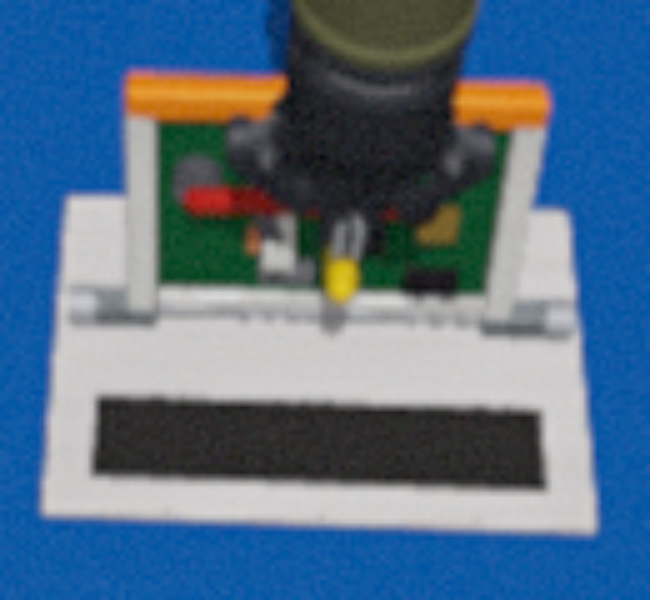

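View pics/w3.png

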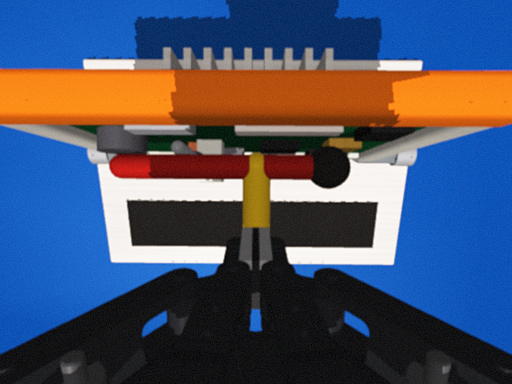

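Call:
servo_tool(
  plan=[
    [0,[0,1,5],0],
    [0,[-1,2,5],0],
    [0,[-1,3,4],0],
  ],
)

```text
t: 3.82
tool_pos: [642.5, 61.0, 111.6]
orientation: [0.003, 0.755, 0.656, -0.003]
contact_force: [0.7, -0.2, 1.3]
gripper_width: 0.2
```

```bash
python3 -c "
from workcell import env
import cv2
from h import *;st()
cv2.imwrite('pics/w4.png',env.snapshot('wrist')[:,:,::-1])
totool([35,0,104])"
```

```text
t 3.82 base [[ 33.2   3.5 111.6]] F [ 0.7 -0.2  1.3] w 0.2 yaw err deg (turn tool z) 0.23 z [ 0.    -0.009 -1.   ]
t 3.87 base [[ 33.6   3.2 110.8]] F [0.3 0.5 1.4] w 0.1 yaw err deg (turn tool z) 0.2 z [ 0.    -0.009 -1.   ]
tool shift [-3.1  1.4  6.8]
```

View pics/w4.png

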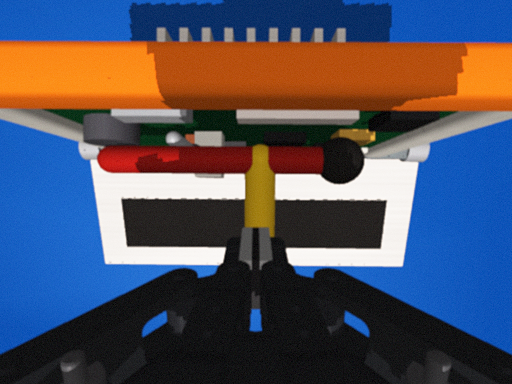

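```bash
python3 -c "
from workcell import env
import cv2
from h import *
c=env.get_calibration('scene')
print((proj(c,b2w(np.array([[26.6,5.3,126.5],[26.6,5.3,146.5]]),P0))-[220,160]+.5)*5)
s=env.snapshot('scene');o=env.observe()
print(o['tool_pos'],(proj(c,np.atleast_2d(o['tool_pos']))-[220,160]+.5)*5)
cv2.imwrite('pics/s4.png',cv2.resize(s[160:280,220:350,::-1],None,fx=5,fy=5))
"
```

```text
[[341.8632751  262.19079961]
 [344.72614123 242.81251874]]
[642.58863851  60.85849655 111.35961807] [[336.1332275  287.61176511]]
```

View pics/s4.png

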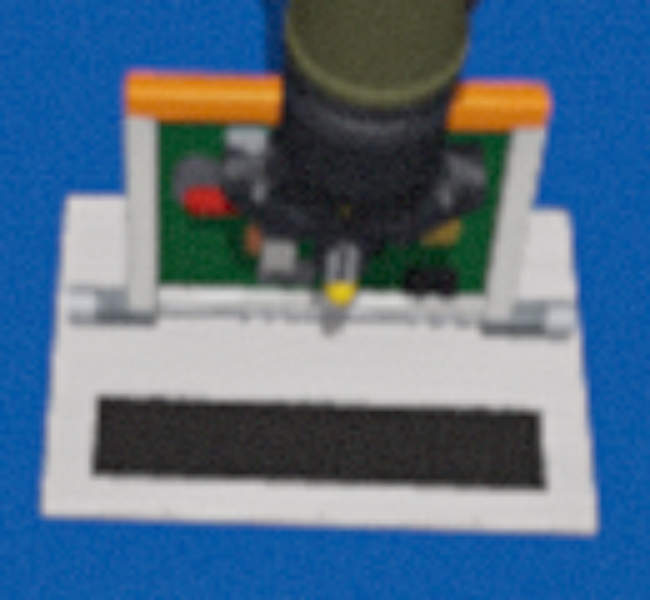

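Call:
servo_tool(
  plan=[
    [0,[-1,0,6],0],
    [0,[-2,1,6],0],
    [0,[-3,2,5],0],
  ],
)

```text
t: 4.17
tool_pos: [650.2, 54.0, 98.4]
orientation: [0.007, 0.755, 0.656, 0.002]
contact_force: [0.5, 0.3, 2.9]
gripper_width: -0.2
```

```bash
python3 -c "
from workcell import env
import cv2
from h import *
s=env.snapshot('scene');totool([48,-15,85])
cv2.imwrite('pics/s5.png',cv2.resize(s[160:280,220:350,::-1],None,fx=5,fy=5))
"
```

```text
t 4.22 base [[41.8 -3.5 97.4]] F [1.6 0.3 2.5] w 0.1 yaw err deg (turn tool z) 0.15 z [ 0.011 -0.009 -1.   ]
tool shift [-11.4   6.   12.5]
```

View pics/s5.png

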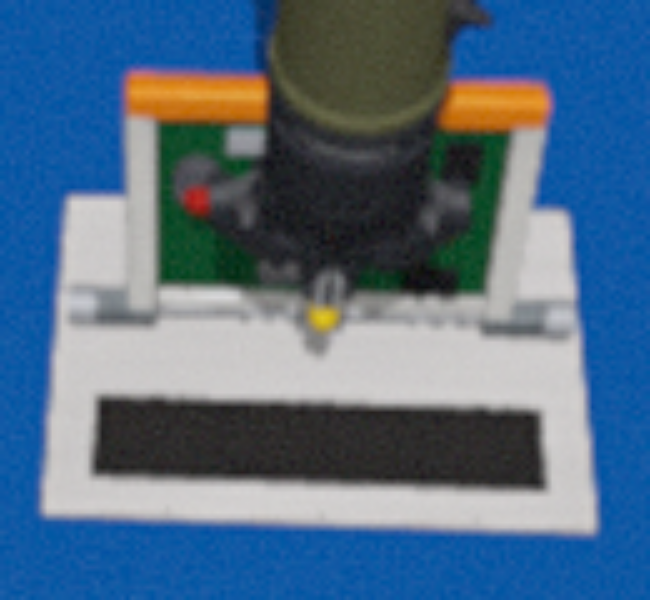

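Call:
servo_tool(
  plan=[
    [0,[-4,2,5],0],
    [0,[-5,2,5],0],
    [0,[-5,2,5],0],
    [0,[-5,2,4],0],
  ],
)

```text
t: 4.55
tool_pos: [658.8, 32.2, 79.5]
orientation: [0.009, 0.754, 0.656, 0.004]
contact_force: [1.3, -0.5, 3.6]
gripper_width: -0.2
```

```bash
python3 -c "
from workcell import env
import cv2
from h import *
s=env.snapshot('scene');totool([58,-30,70])
cv2.imwrite('pics/s6.png',cv2.resize(s[160:280,220:350,::-1],None,fx=5,fy=5))
"
```

```text
t 4.6 base [[ 53.  -25.   78.4]] F [-0.2 -1.5  0.2] w -0.2 yaw err deg (turn tool z) 0.13 z [ 0.015 -0.01  -1.   ]
tool shift [-5.   4.9  8.5]
```

View pics/s6.png

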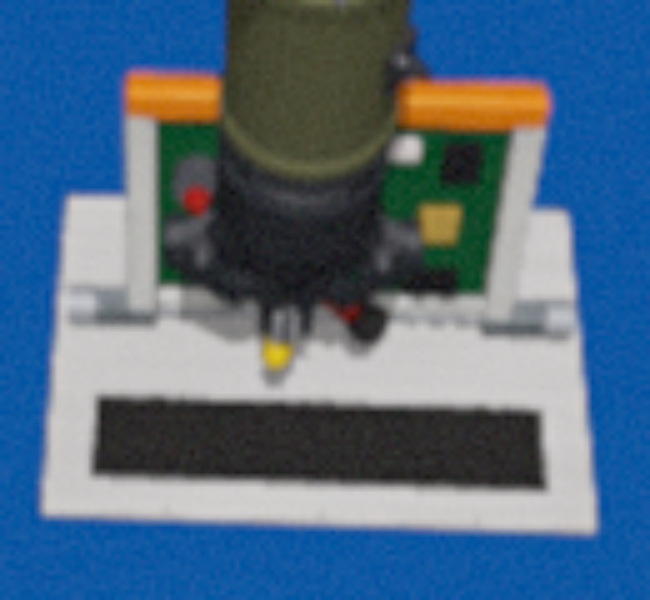

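Call:
servo_tool(
  plan=[
    [0,[-2,1,3],0],
    [0,[0,2,-20],0],
    [0,[0,2,-30],0],
    [0,[0,0,-30],0],
    [0,[0,0,-30],0],
    [0,[0,0,0],0],
  ],
)

```text
t: 5.1
tool_pos: [651.8, 25.1, 176.7]
orientation: [0.0, 0.756, 0.654, -0.01]
contact_force: [1.2, -0.5, 1.1]
gripper_width: 0.2
```

```bash
python3 -c "
from workcell import env
import cv2
from h import *
s=env.snapshot('scene');totool([58,-30,70])
cv2.imwrite('pics/s7.png',cv2.resize(s[160:280,220:350,::-1],None,fx=5,fy=5))
cv2.imwrite('pics/w7.png',env.snapshot('wrist')[:,:,::-1])
"
```

```text
t 5.15 base [[ 46.  -31.  173.6]] F [-0.3  0.5 -0.1] w -0.1 yaw err deg (turn tool z) -0.08 z [-0.018 -0.014 -1.   ]
tool shift [  2.7  13.6 103.4]
```

View pics/s7.png

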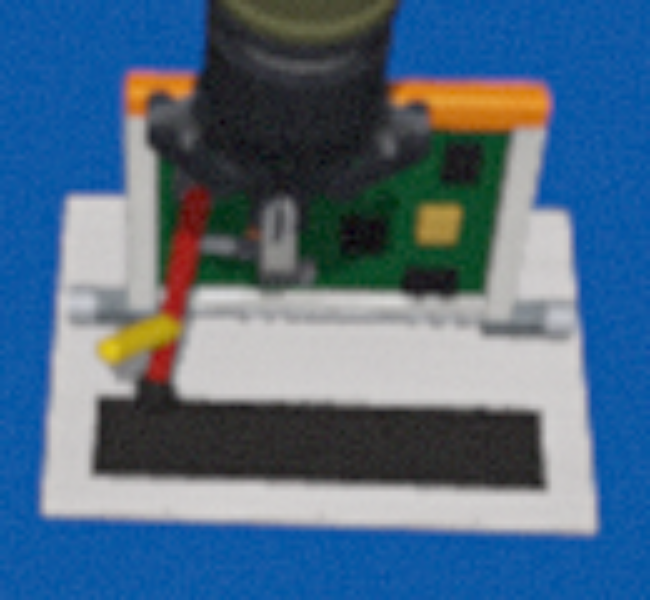

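View pics/w7.png

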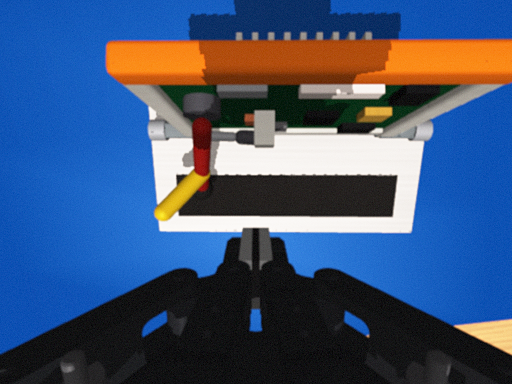

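```bash
python3 -c "
from workcell import env
from h import *
c=env.get_calibration('scene')
print((proj(c,b2w(np.array([[46,-31,z] for z in (173.6,185,195)]+[[57,-31,z] for z in (173.6,185,195)]),P0))-[220,160]+.5)*5)
"
```

```text
[[274.40256377 247.7839702 ]
 [275.36356209 236.03906554]
 [276.22432039 225.51925087]
 [274.27281607 267.70342484]
 [275.23910537 256.09924124]
 [276.10472946 245.70394775]]
```

Call:
servo_tool(
  plan=[
    [0,[5,0,-25],0],
    [0,[10,0,-20],0],
    [0,[10,-20,0],0],
    [0,[6,-35,0],0],
    [0,[0,-35,0],0],
    [0,[0,-30,0],0],
    [0,[0,-20,0],0],
    [0,[0,0,0],0],
    [0,[0,0,0],0],
  ],
)

```text
t: 5.95
tool_pos: [497.8, 77.9, 200.6]
orientation: [-0.01, 0.755, 0.655, -0.03]
contact_force: [1.2, -0.1, -0.4]
gripper_width: -0.2
```

```bash
python3 -c "
from h import *
totool([-90,0,148])
from workcell import env
import cv2
cv2.imwrite('pics/w8.png',env.snapshot('wrist')[:,:,::-1])
"
```

```text
t 5.95 base [[-112.4   -0.4  200.6]] F [ 1.2 -0.1 -0.4] w -0.2 yaw err deg (turn tool z) 0.09 z [-0.058 -0.023 -0.998]
tool shift [ 2.  25.3 51.2]
```

View pics/w8.png

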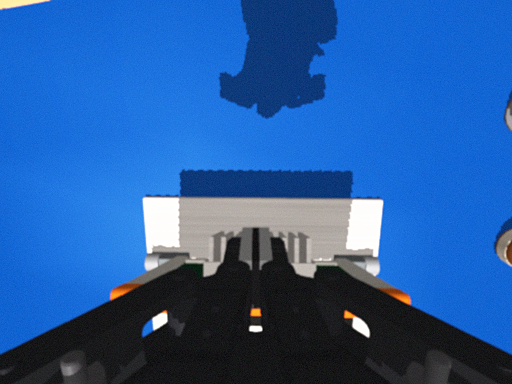

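Call:
servo_tool(
  plan=[
    [0,[0,0,20],0],
    [0,[0,0,20],0],
    [0,[0,5,8],0],
    [0,[0,5,0],0],
    [0,[0,0,0],0],
  ],
)

```text
t: 6.42
tool_pos: [508.0, 73.3, 147.6]
orientation: [-0.01, 0.756, 0.654, -0.032]
contact_force: [-0.9, -0.4, 0.4]
gripper_width: -0.1
```

```bash
python3 -c "
from h import *
totool([-75,0,150])
from workcell import env
import cv2
s=env.snapshot('scene')
cv2.imwrite('pics/s9.png',cv2.resize(s[140:280,210:360,::-1],None,fx=4.2,fy=4.2))
s=env.snapshot('top')
cv2.imwrite('pics/t9.png',cv2.resize(s[120:280,150:320,::-1],None,fx=3.7,fy=3.7))
"
```

```text
t 6.42 base [[-101.7   -3.6  147.6]] F [-0.9 -0.4  0.4] w -0.1 yaw err deg (turn tool z) -0.08 z [-0.062 -0.026 -0.998]
tool shift [ 3.5 26.5 -4.1]
```

View pics/s9.png

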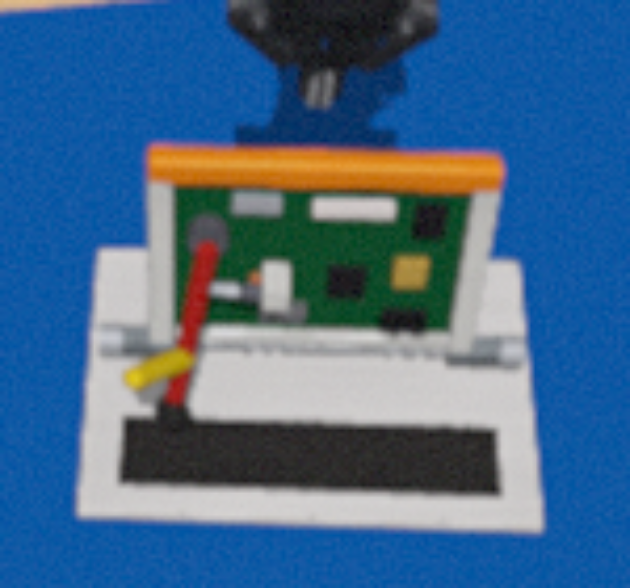

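View pics/t9.png

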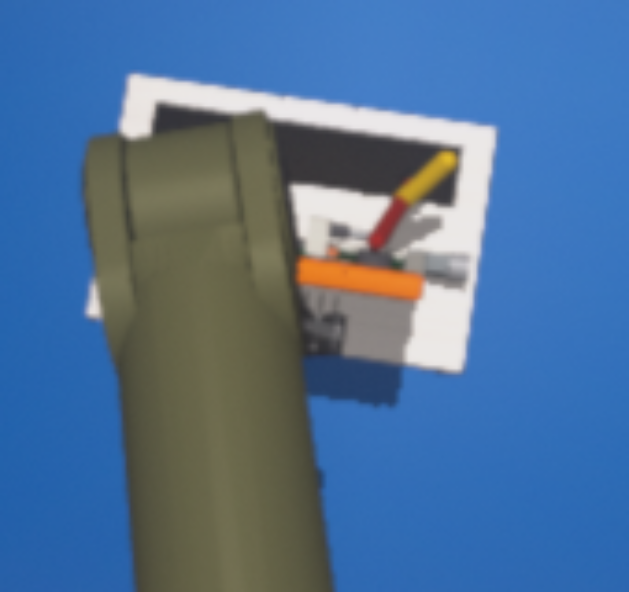

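```bash
python3 -c "
from workcell import env
from h import *
o,R=st()
c=env.get_calibration('scene')
for d in (0,-10,-20,-30): print(d,(proj(c,np.array([o['tool_pos']+R@[0,0,d], o['tool_pos']+R@[0,8,d]]))-[210,140]+.5)*4.2)
"
```

```text
t 6.52 base [[-102.1   -3.3  148.2]] F [-0.1 -0.5 -0.4] w 0.1 yaw err deg (turn tool z) -0.06 z [-0.061 -0.026 -0.998]
0 [[315.2710167  112.4334663 ]
 [315.30940551 122.89539728]]
-10 [[316.81917448 103.88482281]
 [316.86432464 114.40624517]]
-20 [[318.39555903  95.18031626]
 [318.44771233 105.76166767]]
-30 [[320.00094941  86.31564479]
 [320.06035764  96.95735686]]
```

Call:
servo_tool(
  plan=[
    [0,[2,6,11],0],
    [0,[1,10,0],0],
    [0,[0,10,-1],0],
    [0,[0,0,0],0],
  ],
)

```text
t: 6.85
tool_pos: [537.2, 73.1, 137.3]
orientation: [-0.009, 0.756, 0.654, -0.029]
contact_force: [-0.7, 0.2, 0.1]
gripper_width: -0.1
```

```bash
python3 -c "
from h import *
totool([-60,0,138])"
```

```text
t 6.85 base [[-72.8   0.5 137.3]] F [-0.7  0.2  0.1] w -0.1 yaw err deg (turn tool z) -0.04 z [-0.057 -0.024 -0.998]
tool shift [-0.5 12.7 -1.4]
```

Call:
servo_tool(
  plan=[
    [0,[0,6,-0.5],0],
    [0,[0,6,-0.5],0],
    [0,[0,5,-0.5],0],
    [0,[0,5,-0.5],0],
  ],
)

```text
t: 7.18
tool_pos: [559.7, 70.4, 138.4]
orientation: [-0.011, 0.756, 0.654, -0.03]
contact_force: [-1.1, -0.0, 1.3]
gripper_width: 0.0
```

```bash
python3 -c "
from h import *
totool([-20,0,140])
from workcell import env
import cv2
s=env.snapshot('scene')
cv2.imwrite('pics/s10.png',cv2.resize(s[140:280,210:360,::-1],None,fx=4.2,fy=4.2))
cv2.imwrite('pics/w10.png',env.snapshot('wrist')[:,:,::-1])
"
```

```text
t 7.18 base [[-50.1   0.9 138.4]] F [-1.1 -0.   1.3] w 0.0 yaw err deg (turn tool z) -0.0 z [-0.059 -0.024 -0.998]
tool shift [-1.  30.  -3.2]
```

View pics/s10.png

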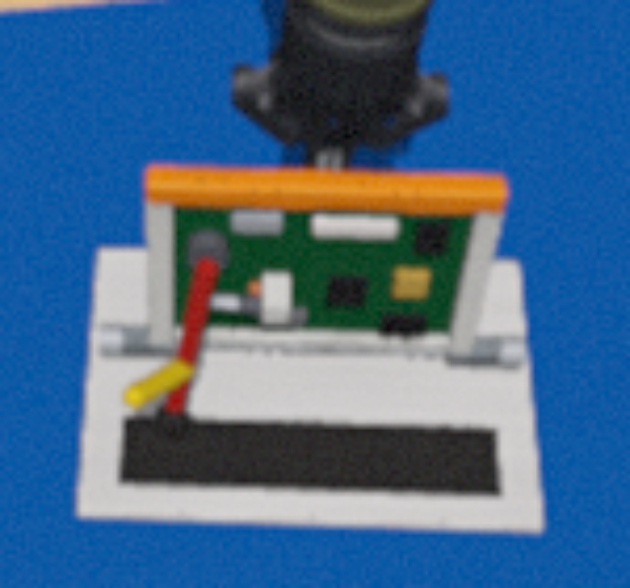

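View pics/w10.png

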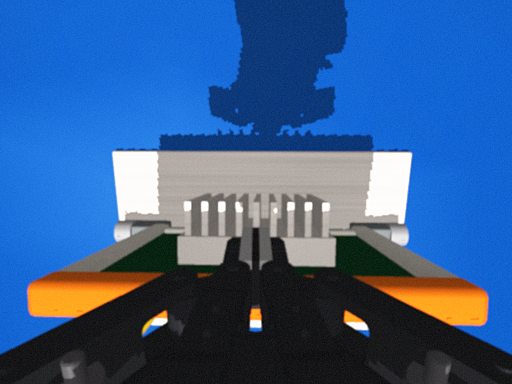

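Call:
servo_tool(
  plan=[
    [0,[0,4,-3],0],
    [0,[0,5,-2],0],
    [0,[0,5,-0.5],0],
  ],
)

```text
t: 7.53
tool_pos: [574.0, 68.4, 142.9]
orientation: [-0.011, 0.756, 0.654, -0.031]
contact_force: [0.6, -0.3, 0.9]
gripper_width: -0.1
```

```bash
python3 -c "
from h import *
totool([-20,0,142])
from workcell import env
import cv2
s=env.snapshot('scene')
cv2.imwrite('pics/s11.png',cv2.resize(s[140:280,210:360,::-1],None,fx=4.2,fy=4.2))
"
```

```text
t 7.53 base [[-35.7   1.  142.9]] F [ 0.6 -0.3  0.9] w -0.1 yaw err deg (turn tool z) 0.0 z [-0.06  -0.024 -0.998]
tool shift [-1.  15.7  0.1]
```

View pics/s11.png

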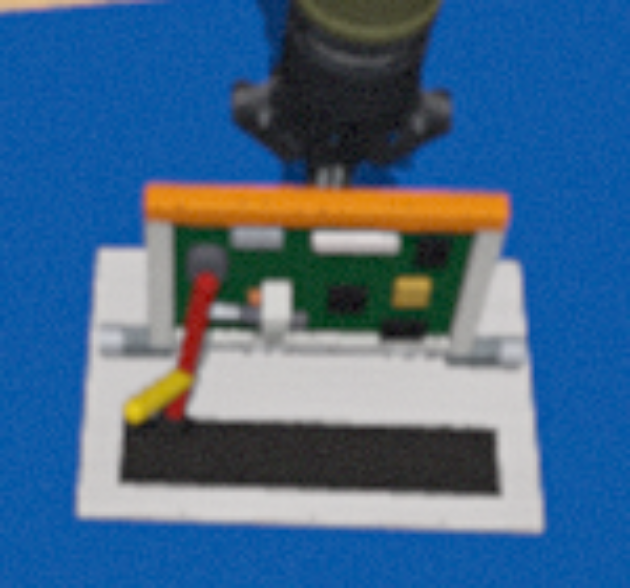

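Call:
servo_tool(
  plan=[
    [0,[0,4,-0.3],0],
    [0,[0,4,-0.3],0],
  ],
)

```text
t: 7.75
tool_pos: [584.0, 66.9, 143.5]
orientation: [-0.01, 0.756, 0.654, -0.03]
contact_force: [-0.5, 0.8, 0.7]
gripper_width: 0.1
```

```bash
python3 -c "
from h import *
totool([-20,0,142])
from workcell import env
import cv2
c=env.get_calibration('scene')
for l in (.28,.2,.1,.05,0): print(l,((proj(c,b2w(frame_pts([[9,0,165],[9,108,165]],l),P0))-[210,140]+.5)*4.2).round(0).tolist())
s=env.snapshot('scene')
cv2.imwrite('pics/s12.png',cv2.resize(s[140:280,210:360,::-1],None,fx=4.2,fy=4.2))
"
```

```text
t 7.75 base [[-25.6   1.  143.5]] F [-0.5  0.8  0.7] w 0.1 yaw err deg (turn tool z) -0.01 z [-0.058 -0.024 -0.998]
tool shift [-0.9  5.7  1.2]
0.28 [[326.0, 166.0], [506.0, 170.0]]
0.2 [[326.0, 181.0], [508.0, 186.0]]
0.1 [[327.0, 203.0], [511.0, 208.0]]
0.05 [[327.0, 215.0], [512.0, 220.0]]
0 [[327.0, 227.0], [513.0, 232.0]]
```

View pics/s12.png

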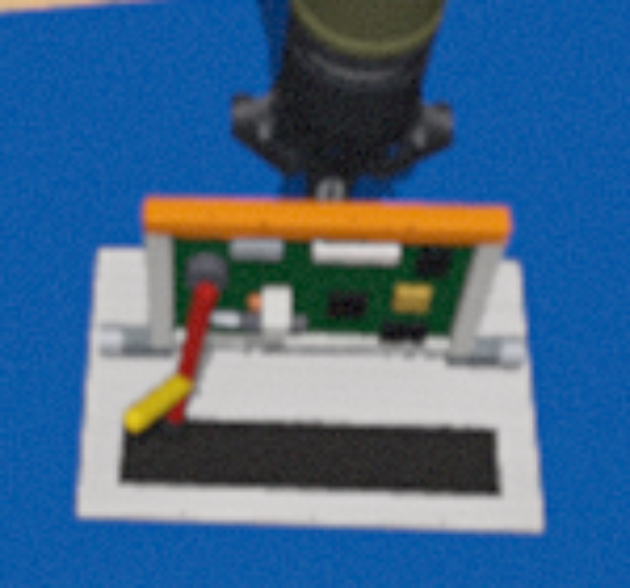

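Call:
servo_tool(
  plan=[
    [0,[0,3,-0.2],0],
    [0,[0,2,-0.2],0],
  ],
)

```text
t: 7.97
tool_pos: [586.3, 66.5, 143.5]
orientation: [-0.013, 0.756, 0.654, -0.033]
contact_force: [-9.4, 1.0, 6.1]
gripper_width: -0.3
```

```bash
python3 -c "
from h import *
totool([-20,0,142])"
```

```text
t 7.97 base [[-23.3   0.9 143.5]] F [-9.4  1.   6.1] w -0.3 yaw err deg (turn tool z) -0.0 z [-0.066 -0.023 -0.998]
tool shift [-0.9  3.4  1.3]
```

Call:
servo_tool(
  plan=[
    [0,[0,3,0],0],
    [0,[0,3,0],0],
    [0,[0,3,0],0],
  ],
)

```text
t: 8.22
tool_pos: [585.7, 66.6, 143.8]
orientation: [-0.021, 0.755, 0.654, -0.04]
contact_force: [-10.9, -0.3, 7.3]
gripper_width: -0.2
```

```bash
python3 -c "
from h import *
from workcell import env
import cv2
st()
s=env.snapshot('scene');st()
cv2.imwrite('pics/s13.png',cv2.resize(s[140:280,210:360,::-1],None,fx=4.2,fy=4.2))
s=env.snapshot('wrist');st()
cv2.imwrite('pics/w13.png',s[:,:,::-1])
"
```

```text
t 8.22 base [[-23.9   0.9 143.8]] F [-10.9  -0.3   7.3] w -0.2 yaw err deg (turn tool z) 0.1 z [-0.089 -0.021 -0.996]
t 8.27 base [[-23.8   0.9 143.8]] F [-10.8   1.    7.8] w -0.3 yaw err deg (turn tool z) 0.1 z [-0.089 -0.021 -0.996]
t 8.32 base [[-23.8   0.9 143.8]] F [-11.    0.5   8.3] w -0.1 yaw err deg (turn tool z) 0.1 z [-0.089 -0.021 -0.996]
```

View pics/s13.png

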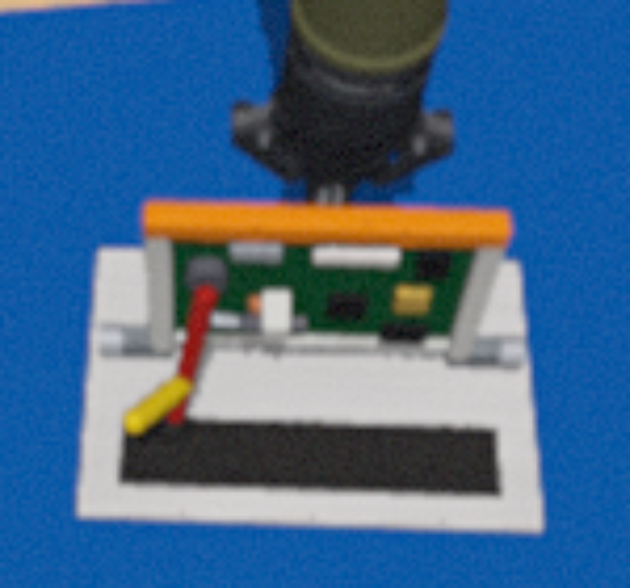

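View pics/w13.png

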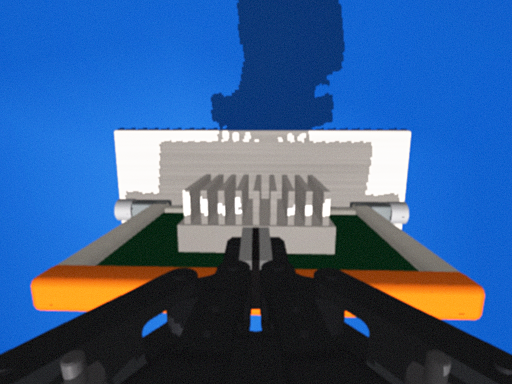

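Call:
servo_tool(
  plan=[
    [0,[0,3,-4],0],
    [0,[0,4,-2],0],
    [0,[0,4,0],0],
  ],
)

```text
t: 8.57
tool_pos: [585.1, 66.8, 146.2]
orientation: [-0.031, 0.754, 0.654, -0.051]
contact_force: [-12.9, 0.6, 13.1]
gripper_width: 0.3
```

```bash
python3 -c "
from h import *
from workcell import env
import cv2
st()
c=env.get_calibration('scene')
for l in (.28,.1,.05,0.02,0,-.03): print(l,((proj(c,b2w(frame_pts([[9,108,165],[-9,108,165],[9,108,145],[9,-108,145]],l),P0))-[210,140]+.5)*4.2).round(0).tolist())
s=env.snapshot('scene');st()
cv2.imwrite('pics/s14.png',cv2.resize(s[170:270,225:345,::-1],None,fx=6,fy=6,interpolation=cv2.INTER_CUBIC))
def foot(q,l): return b2w(frame_pts(np.array([22,-70,103.8])+115*np.array([.343*np.sin(q),np.cos(q),-.939*np.sin(q)]),l),P0)
F=foot(1.75,0);print(w2b(F))
print('foot bottom px x6',(proj(c,F)-[225,170]+.5)*6, 'bar', ((proj(c,b2w(frame_pts([[9,108,165],[-9,108,165],[9,108,145],[9,-108,145]],0),P0))-[225,170]+.5)*6).round(0).tolist())
"
```

```text
t 8.57 base [[-24.5   1.  146.2]] F [-12.9   0.6  13.1] w 0.3 yaw err deg (turn tool z) 0.24 z [-0.117 -0.02  -0.993]
0.28 [[506.0, 170.0], [502.0, 151.0], [501.0, 196.0], [147.0, 186.0]]
0.1 [[511.0, 208.0], [508.0, 184.0], [506.0, 229.0], [144.0, 219.0]]
0.05 [[512.0, 220.0], [510.0, 195.0], [507.0, 239.0], [144.0, 229.0]]
0.02 [[513.0, 227.0], [510.0, 201.0], [507.0, 245.0], [143.0, 236.0]]
0 [[513.0, 232.0], [511.0, 206.0], [508.0, 250.0], [143.0, 240.0]]
-0.03 [[514.0, 240.0], [512.0, 213.0], [508.0, 256.0], [143.0, 246.0]]
t 8.62 base [[-24.5   1.  146.2]] F [-12.3   1.1   6.9] w -0.0 yaw err deg (turn tool z) 0.24 z [-0.117 -0.02  -0.993]
[[ 60.81332567 -90.4982964   19.54427753]]
foot bottom px x6 [[156.36203932 426.77285791]] bar [[644.0, 151.0], [640.0, 114.0], [635.0, 177.0], [114.0, 163.0]]
```

View pics/s14.png

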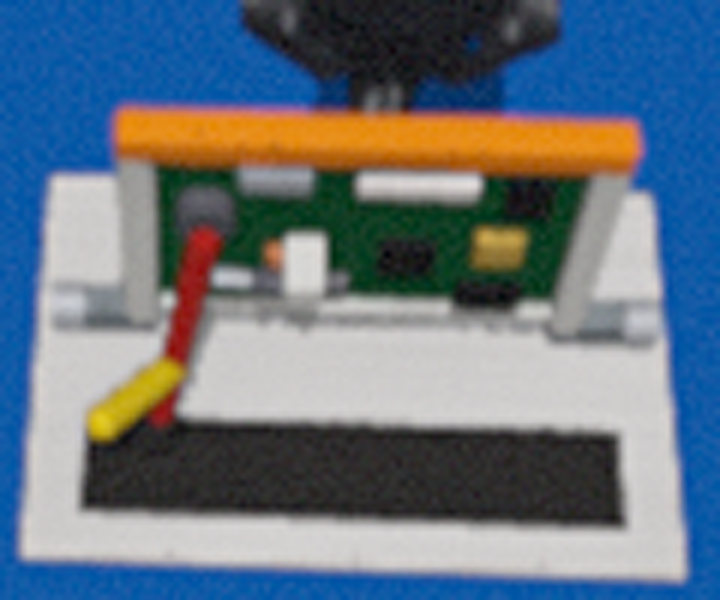

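```bash
python3 -c "
from h import *
from workcell import env
import cv2
for i in range(6): env.snapshot('top'); st()
cv2.imwrite('pics/t15.png',env.snapshot('top')[:,:,::-1])
cv2.imwrite('pics/s15.png',env.snapshot('scene')[:,:,::-1]); st()
"
```

```text
t 8.67 base [[-24.5   1.  146.2]] F [-12.4   1.2   6.9] w -0.1 yaw err deg (turn tool z) 0.23 z [-0.117 -0.02  -0.993]
t 8.72 base [[-24.6   1.  146.2]] F [-12.5   0.9   8.4] w -0.2 yaw err deg (turn tool z) 0.24 z [-0.117 -0.02  -0.993]
t 8.77 base [[-24.6   1.  146.2]] F [-11.    0.3   6.8] w -0.2 yaw err deg (turn tool z) 0.24 z [-0.117 -0.02  -0.993]
t 8.82 base [[-24.6   1.  146.2]] F [-11.1   0.3   6.5] w -0.2 yaw err deg (turn tool z) 0.23 z [-0.116 -0.02  -0.993]
t 8.87 base [[-24.6   1.  146.2]] F [-12.5   0.3   6.7] w -0.1 yaw err deg (turn tool z) 0.24 z [-0.116 -0.02  -0.993]
t 8.92 base [[-24.6   1.  146.2]] F [-12.4   1.4   7.1] w 0.2 yaw err deg (turn tool z) 0.23 z [-0.116 -0.02  -0.993]
t 9.02 base [[-24.6   1.  146.2]] F [-11.9   1.    7.6] w -0.2 yaw err deg (turn tool z) 0.24 z [-0.116 -0.02  -0.993]
```

View pics/s15.png

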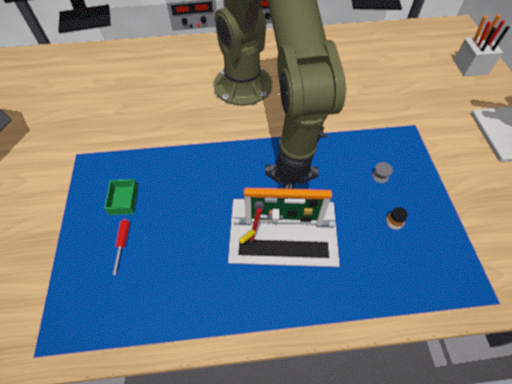

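View pics/t15.png

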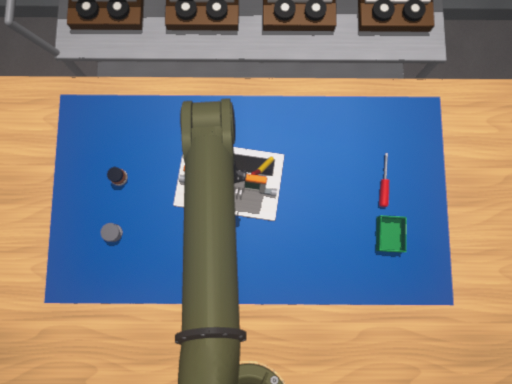

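```bash
python3 -c "
from workcell import env
print(env.hand_in())
from h import *; st()"
```

```text
the job is handed in; nothing more can be done
None
the job is handed in; nothing more can be done
```

The stand is upright with its leg out, and I handed the job in at about 9 s with the gripper still holding the frame. I don't have a verdict on it.

- **Leg:** I pressed the yellow pedal down with the closed fingers, following it as it swung out. The push peaked at about 3.6 N, then dropped as the leg went over centre. The pictures show it out and pointing down, in its expected place at the stop.
- **Frame:** I went over the top bar and pushed it from the robot's side. The force stayed around 1 N until the frame was nearly upright, then climbed quickly.
- **Last checks:**
    - The held push stayed steady at 11–12.5 N for 0.4 s without drifting.
    - The bar sat where an upright frame should put it in the scene picture, within about 0.02 rad.
    - By my estimate that leaves about 20 N on the foot. The foot itself is hard to see against the black strip, so this comes from the forces rather than from the picture.
    - The spool, jar, parts bin and screwdriver had not moved.

**What disagreed:**
- **Fingertip position:** the closed fingertips touched the pedal with the reported tool point about 20 mm lower than expected. The pictures agreed, showing the tips 10–20 mm behind that point. I chose the push height on the bar to allow for this.
- **Final hold:** the tool tilted about 0.12 rad under the push, and there was also a vertical reaction of about 7 N (briefly 13 N). I did not find out whether that is friction or the gripper resting lightly on the bar. It is well below the 40 N limit either way.

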